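Seat the heater block and hold the surface thermometer on its mark

ROBOT

A 7-joint arm with a two-finger parallel gripper is mounted at the origin on the work surface. World frame = base frame: x ahead of the robot, y to its left, z up, the work surface at z = 0. Lengths are in mm, angles in rad, forces in N, time in s.
With the tool pointing down it reaches from about 400 to 875 mm from the base axis. Payload 4.4 kg.
Tool frame: the origin (TCP) lies at the very end of the fingers, on their centre line; the grasp point (between the pads) lies 19 mm behind it; y points along the fingers, x is the direction in which the jaws open and shut, and the axes are right-handed (so a half turn about y gives the same grasp; the last joint's range is limited). The gripper opens to 85 mm and grips with 20 to 120 N. Pads are 22 mm wide; open, the fingers measure 114 mm over their backs; the gripper's body (76 mm by 85 mm) begins 54 mm behind the grasp point. The pads swing forward as they close: fully open they stand 13 mm farther back than shut.
Start: joints at [-1.388, 0.628, 0.038, 1.517, -0.027, 0.996, -0.02], TCP at [160.031, 630.006, 231.313] pointing down, gripper open.
Joint ranges: [-3.06, 3.06], [-0.37, 2.12], [-1.25, 1.32], [0.18, 2.47], [-1.1, 4.24], [0.23, 1.98], [-2.94, 2.94]. Speed limits (rad/s): [2.57, 2.57, 3.14, 3.14, 3.14, 3.14, 3.14].

INTERFACE

Orientations are given as [roll, pitch, yaw] about the fixed x, y, z axes, in that order (R = Rz(yaw) Ry(pitch) Rx(roll)).
In Python, from cell import ctrl, get_image, nets gives the robot as it stands. The module is installed in compiled form; this text tells all that it offers.
- The arm moves only by the tool step_arm, never from a script. Its argument "moves" is text: rows parted by semicolons, each of 7 numbers parted by spaces: the shift along the tool's x, y, z normalised to -1 to 1, where 1 is 0.05 m, then the turn, a rotation vector about the tool's x, y, z normalised to -1 to 1, where 1 is 0.12 rad, then the opening, from 0 (shut) to 1 (fully open). A call has 1 to 20 rows; each row shifts and turns the commanded pose from where the row before left it, along the tool's axes as they then stand; what a row does not reach is not made up. A row lasts 1/10 s, in which the tool goes at most 50 mm and 8.59 degrees, less where a joint would pass 70% of its speed; a pose out of reach is approached as far as the arm can. A call with a number of a shift or a turn outside -1 to 1 is refused whole. A call with a gripper value outside its range is refused whole. The fingers move at their own pace and stop on an object; the grip force is fixed at half the most. Time passes only in rows, so rows that do not move let the fingers close. It gives the time, the measured TCP pose, the force and the opening at its end, in the units of the state.
- ctrl.read_state(): the state, without advancing time (a new reading comes with each control period).
- get_image(name): name is "scene" or "top"; returns a dict with "color" (480x640x3 uint8, blue, green, red), "vertical_fov" (degrees; the focal length in pixels is half the picture's height over the tangent of half this angle, whatever the lens; pixels are square), "cx", "cy" (the principal point, pixels), "R" (3x3) and "t" (3): a world point X has camera coordinates R X + t. Camera axes: x right, y down, z forward; pixel columns grow to the right and rows downward; lengths in mm; the calibration is good to about 2 mm. A picture is of the moment at which its call begins. There is no depth.
- ctrl.finish_job(): hands the job in, once; it reports no verdict.
Trained networks look in a picture, given as the dict that the camera call returned (one of the last four; its "shot" number tells which), for a name from the list of things; names that differ only in an ending like _2 or _b are one class to them, and where a whole thing is asked for, a point or a joint stands for the part that bears it (a point fixed in the world has none). Each returns a list of dicts, best first, with "conf" (0 to 1); they miss things now and then, are a little off and sometimes report something else, mostly with a low value. They report only what shows in the picture. A call takes as long as a camera call. They do not tell look-alikes from the thing itself.
- nets.find_in(picture, target): "position" ([x, y, z] in mm, in world coordinates, good to about 4 mm: the middle of the surface that is visible of it).
- nets.cut_out(picture, target): "pixels" (480x640 bool, what is visible of it).
- nets.place_of(picture, target): "position" ([x, y, z] in mm, in world coordinates, good to about 4 mm: a listed point, or the origin of a listed thing).
The state is a dict: "clock": time; "qpos": joint angles; "qd": joint speeds; "tau": joint torques, N m; "eef_pos": TCP position; "tool_rot": TCP orientation; "force": force on the tool from outside, world axes, zero at the start; "torque": the same for the moment, N m; "width": finger opening in mm.
Only numpy, scipy, OpenCV 4.12 (cv2) and the standard library are available. Lean on these libraries where they do the work, as an engineer would, in place of code of your own. Each camera call takes 0.05 s, during which the arm holds its last target.

TASK

Get the dry-block heater ready and check it: lift the aluminium tube block with the T handle and lower it (do not drop it) into the heater's well, either way round, until it sits fully home with its top flush with the deck, and let go of it. Then take the orange pen thermometer out of its rest and hold it upright with its copper contact disc inside the red ring on the block, pressing lightly so that the spring tip is pushed in about halfway and never bottomed hard. Finish while still holding it there, and leave the tube rack, the tip box and the bottle where they are.

Things in the scene. Friction and masses are not known exactly. Their poses are not given: they have to be found in the camera images.
- heater: Dry-block heater, fixed to the bench: white housing 200 (x) x 150 (y) x 80 mm high, origin at the centre of its underside, z up. Its low sloped control panel with display and buttons is the front, at its -x end. The flat deck, 80 mm above the bench, holds the open rectangular well.
- well_mouth (a point): Centre of the well's mouth, level with the deck (30 mm from the heater's centre along its +x, 80 mm up); axes as the heater's. The well is 64 mm along x, 84 mm along y and 36 mm deep with a flat floor; its edge has a 4 mm 45-degree bevel all round as a lead-in.
- block: Loose aluminium tube block, 60 (x) x 80 (y) x 36 mm high, about 0.4 kg (varies by a fifth), origin at the centre of its underside, z up, standing upright on the bench. 8 tube holes of 11 mm in two rows along y. It fits the well (long side along the well's long side, either way round) with 2 mm to spare on each side and rests on the well's floor with its top flush with the deck. A T handle stands on its middle: a 10 mm steel post, and across its top a black grip bar.
- block_top (a point): Centre of the block's flat top face, 36 mm above its underside; axes as the block's.
- block_bar (a point): Centre of the black grip bar of the T handle, 70 mm above the block's underside. The bar is 44 mm long along the block's x, 12 mm wide along y and 14 mm high, with 27 mm free below it to the block's top.
- mark (a point): Centre of the measuring mark on the block's top face: a red ring of 18 mm outer diameter, white inside with a red centre dot, lying flat. It is 24 mm from the block's centre along its +y, between the two rows of holes; axes as the block's.
- rest: Grey bench rest of the thermometer, fixed to the bench: foot plate 90 x 100 x 6 mm and a column 42 (x) x 50 (y) mm rising to 86 mm. Origin at the centre of its underside, z up. In its top is a seat 22 x 30 mm, 8 mm deep, for the lower end of the handle, with a 16 mm square shaft below it for the stem.
- thermometer: Pen thermometer, loose, about 80 g, standing upright in its rest. Origin at the centre of the lower end of its orange handle, z up along the pen to its top. The handle is a bar 18 (x) x 26 (y) x 80 mm long (z from 0 to 80 mm; white cap 2 mm more), of which the lowest 8 mm stand in the rest; below it a 7 mm steel stem reaches to z = -53 mm, then the sprung tip to z = -66 mm. It must rise 75 mm to come clear of the rest.
- plunger (a joint): How far the thermometer's spring tip is pushed in along the pen, in m: 0 free, 0.010 bottomed. The spring takes about 1 N to start moving, about 2.3 N at halfway (0.005) and 3.5 N at the end; beyond that the tip is rigid.
- tip_face (a point): Centre of the underside of the copper contact disc (9 mm diameter, 3 mm thick) at the tip, 66 mm below the handle's lower end when free; z points up along the pen to the handle.
- tube_rack: Bystander: blue tube rack 96 x 184 mm full of closed white tubes, 58 mm high, loose; origin at the centre of its underside.
- tip_box: Bystander: closed pipette-tip box 89 x 126 x 66 mm, green with pale lid, loose; origin at the centre of its underside.
- reagent_bottle: Bystander: amber jar with blue cap, 60 mm diameter, 115 mm high, loose; origin at the centre of its underside.
Not all that is in view belongs to the job. What is shaped like the rest but purple is not meant.

How it is judged:
By the outcome, as a careful person would: the job done as asked, in the order asked, and still so for the second after the job is handed in, while the arm keeps its last pose, push and grip.
It also fails if it takes over 58 s, if anything falls off the work surface, if the arm or the gripper's body presses on something with over 40 N, if the wrist force passes 120 N, or if a joint passes its speed limit or range.

## Working session

There is one attempt and no reset: what is moved stays moved. The work goes in short steps, Python scripts to look and compute and a tool call to move; the robot and the scene stay as the last step left them, time stands still between calls to the robot, and variables do not carry over. Pictures are saved under pics/ and viewed, and the job is handed in when it is done.

Besides the shell and the picture viewer there is one more tool, called by a JSON object that holds its "method" and its "body". step_arm: Moves the arm, as the interface text tells. Scaled input: -1 to 1 covers 0.05 m each way for a shift and 0.12 rad each way for a turn. Its arguments: {"type":"object","properties":{"moves":{"type":"string"}},"required":["moves"]}

```bash
mkdir -p pics; ls
python3 - <<'E'
from cell import ctrl,get_image,nets
import cv2,numpy as np
s=ctrl.read_state()
print({k:np.round(v,3).tolist() for k,v in s.items()})
for n in("scene","top"):
    p=get_image(n);cv2.imwrite(f"pics/{n}0.png",p["color"])
    print(n,p["vertical_fov"],p["cx"],p["cy"],np.round(p["R"],3).tolist(),np.round(p["t"],1).tolist())
    for t in("heater","well_mouth","block","block_top","block_bar","mark","rest","thermometer","tip_face","tube_rack","tip_box","reagent_bottle"):
        print(t,[(round(d["conf"],2),np.round(d["position"]).tolist()) for d in nets.place_of(p,t)[:3]])
E
```

```text
pics
{'clock': 0.0, 'qpos': [-1.388, 0.629, 0.038, 1.518, -0.027, 0.996, -0.02], 'qd': [-0.0, 0.001, 0.001, -0.002, -0.001, -0.0, 0.001], 'tau': [-0.0, -56.342, 1.226, -19.344, 0.011, 0.011, -0.0], 'eef_pos': [159.872, 629.406, 230.39], 'tool_rot': [-1.571, 0.002, 1.322], 'force': [-0.829, -0.362, -0.108], 'torque': [0.027, 0.028, -0.003], 'width': 85.408}
scene 56.91536576120917 323.11116896059946 242.9105457134553 [[0.106, 0.994, -0.014], [0.821, -0.095, -0.563], [-0.561, 0.048, -0.826]] [10.8, -369.4, 1294.0]
heater []
well_mouth [(0.73, [537.0, -31.0, 81.0])]
block [(0.88, [420.0, 264.0, 1.0]), (0.25, [728.0, -342.0, -1.0])]
block_top [(0.88, [417.0, 267.0, 34.0]), (0.23, [537.0, -31.0, 84.0])]
block_bar [(0.97, [419.0, 269.0, 74.0]), (0.16, [466.0, -242.0, 4.0])]
mark [(0.8, [408.0, 287.0, 37.0])]
rest [(0.85, [470.0, -240.0, 1.0]), (0.73, [313.0, -481.0, 6.0]), (0.68, [286.0, -308.0, -1.0])]
thermometer [(0.8, [463.0, -240.0, 79.0])]
tip_face []
tube_rack [(0.63, [727.0, -344.0, 1.0])]
tip_box [(0.59, [722.0, 342.0, -1.0])]
reagent_bottle [(0.89, [461.0, -500.0, -4.0])]
top 44.378570628213595 321.4764633994225 245.93676222536658 [[-0.015, -1.0, -0.006], [-0.978, 0.016, -0.207], [0.207, 0.003, -0.978]] [-67.2, 516.0, 1541.8]
heater [(0.73, [508.0, -25.0, 3.0])]
well_mouth [(0.84, [538.0, -30.0, 82.0])]
block [(0.9, [417.0, 268.0, 1.0]), (0.52, [418.0, 269.0, 38.0])]
block_top [(0.77, [414.0, 268.0, 39.0])]
block_bar [(0.86, [421.0, 266.0, 68.0]), (0.65, [416.0, 266.0, 36.0])]
mark [(0.91, [410.0, 286.0, 35.0])]
rest [(0.82, [315.0, -482.0, -1.0]), (0.74, [420.0, 268.0, 68.0]), (0.58, [287.0, -310.0, 1.0])]
thermometer [(0.51, [462.0, -244.0, 80.0])]
tip_face [(0.62, [465.0, -246.0, -0.0]), (0.31, [406.0, 289.0, 33.0])]
tube_rack [(0.85, [727.0, -337.0, -1.0])]
tip_box [(0.72, [418.0, 269.0, -0.0]), (0.68, [721.0, 346.0, -2.0]), (0.31, [535.0, -28.0, 78.0])]
reagent_bottle [(0.57, [454.0, -500.0, 1.0])]
```

View pics/scene0.png

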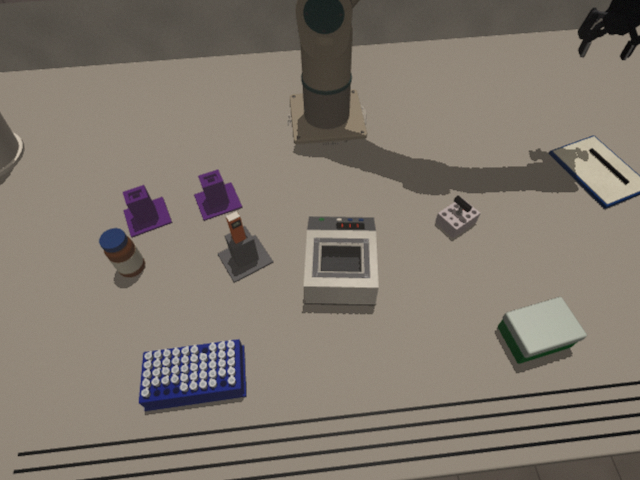

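View pics/top0.png

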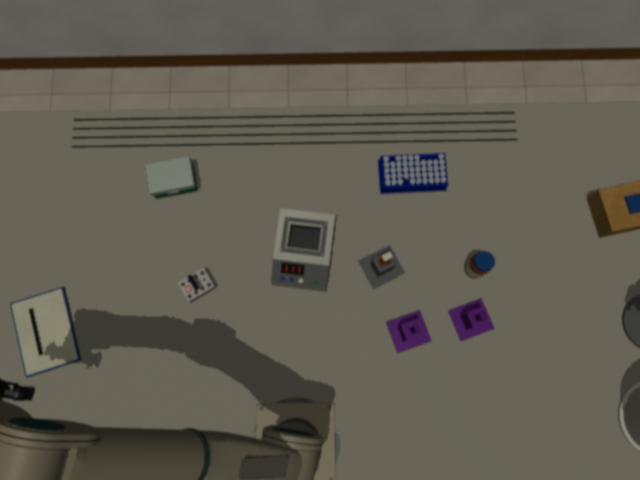

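Scene image: the block with its T handle is at (458,215), the heater at (341,260) and the grey rest with the orange pen at (240,245). The purple look-alikes of the rest are at (140,210) and (213,192). The orange box at (620,205) in the top view is also not part of the job. Next are close crops.

Run:
```python
import cv2,numpy as np
a=cv2.imread("pics/scene0.png");b=cv2.imread("pics/top0.png")
def c(im,x,y,w,h,W,H): return cv2.resize(im[y:y+h,x:x+w],(W,H),interpolation=cv2.INTER_CUBIC)
A=np.hstack([c(a,428,185,60,60,390,390),c(b,166,254,60,60,390,390)])
cv2.imwrite("pics/blk.png",A)
A=np.hstack([c(a,210,200,80,80,390,390),c(b,350,235,60,60,390,390)])
cv2.imwrite("pics/rest.png",A)
A=np.hstack([c(a,295,205,100,100,390,390),c(b,260,200,90,90,390,390)])
cv2.imwrite("pics/heat.png",A)
```

```text
(no output)
```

View pics/blk.png

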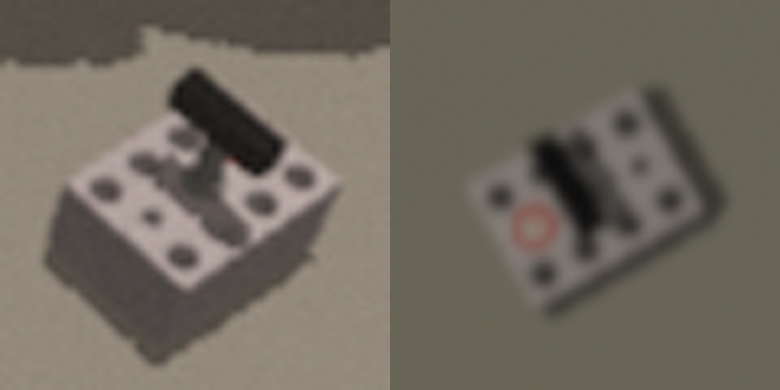

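View pics/rest.png

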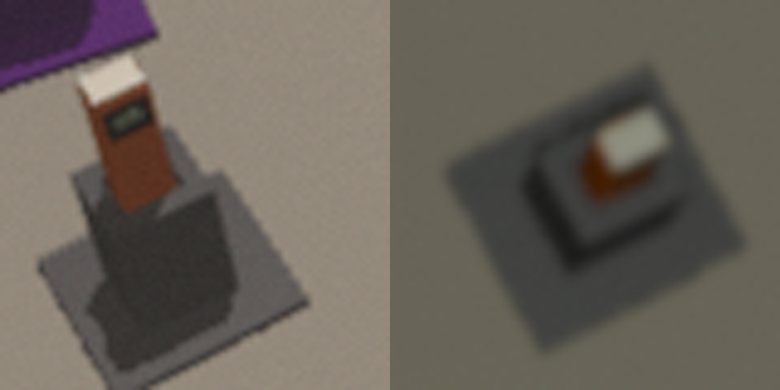

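View pics/heat.png

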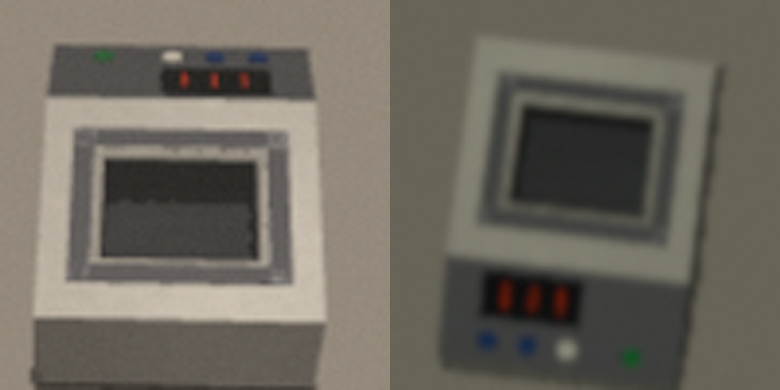

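```bash
cat > h.py <<'E'
import numpy as np,cv2
from scipy.optimize import least_squares
def K(p):
    f=240/np.tan(np.radians(p["vertical_fov"])/2); return f
def proj(p,X):
    c=np.asarray(X)@np.asarray(p["R"]).T+np.asarray(p["t"]);f=K(p)
    return np.c_[p["cx"]+f*c[:,0]/c[:,2],p["cy"]+f*c[:,1]/c[:,2]]
def ray(p,uv,z):
    R=np.asarray(p["R"]);t=np.asarray(p["t"]);f=K(p)
    d=R.T@np.array([(uv[0]-p["cx"])/f,(uv[1]-p["cy"])/f,1]);o=-R.T@t
    return o+d*(z-o[2])/d[2]
def place(L,q):
    c,s=np.cos(q[2]),np.sin(q[2]);L=np.asarray(L,float)
    return np.c_[q[0]+c*L[:,0]-s*L[:,1],q[1]+s*L[:,0]+c*L[:,1],L[:,2]]
def fit(obs,q0):
    # obs: list of (pic, local pts, pixels)
    f=lambda q:np.concatenate([(proj(p,place(L,q))-np.array(u)).ravel() for p,L,u in obs])
    r=least_squares(f,q0,loss="soft_l1",x_scale=[10,10,.1]);return r.x,f(r.x).reshape(-1,2)
def unc(u,s,o): return np.array(u,float)/s-0.5+s*0+0.5/s+np.array(o)
E
cat > f.py <<'E'
from cell import get_image
from h import *
S=get_image("scene");T=get_image("top")
import pickle;pickle.dump((S,T),open("p0.pkl","wb"))
def rep(n,obs,q0):
    q,r=fit(obs,q0);print(n,np.round(q[:2],1),round(np.degrees(q[2]),2));print(np.round(r,1).tolist())
    for o in obs:
        q1,_=fit([o],q);print("   single",np.round(q1[:2],1),round(np.degrees(q1[2]),2))
b=lambda x,y,z:[30*x,40*y,z]
rep("block",[(S,[b(-1,-1,36),b(1,-1,36),b(1,1,36),b(-1,-1,0),b(1,-1,0),[0,0,71]],unc([(68,185),(185,292),(340,180),(45,262),(155,365),(228,122)],6.5,(428,185))),
 (T,[b(1,1,36),b(-1,1,36),b(1,-1,36),b(-1,-1,36),[0,24,36],[0,0,76]],unc([(80,185),(155,312),(250,92),(313,213),(146,227),(178,182)],6.5,(166,254)))],[417,268,.45])
h=lambda x,y:[100*x,75*y,80]
m=lambda x,y:[30+36*x,46*y,80]
rep("heater",[(S,[h(1,-1),h(1,1),m(-1,-1),m(-1,1),m(1,1),m(1,-1)],unc([(33,320),(327,322),(92,147),(268,144),(272,265),(92,265)],3.9,(295,205))),
 (T,[h(1,1),h(1,-1),m(1,1),m(1,-1),m(-1,-1),m(-1,1)],unc([(88,36),(330,66),(120,90),(275,110),(260,228),(108,210)],90/20.769,(260,200)))],[508,-27,-.1])
r=lambda x,y:[45*x,50*y,6]
rep("rest",[(S,[r(-1,-1),r(1,1)],unc([(38,263),(308,302)],4.875,(210,200))),
 (T,[r(1,1),r(1,-1),r(-1,-1),r(-1,1)],unc([(57,168),(260,62),(355,240),(155,352)],6.5,(350,235)))],[468,-240,.45])
t=lambda x,y:[9*x,13*y,160]
rep("thermo",[(S,[t(-1,-1),t(-1,1),t(1,1),t(1,-1)],unc([(77,75),(127,52),(147,85),(93,105)],4.875,(210,200))),
 (T,[t(1,1),t(1,-1),t(-1,-1),t(-1,1)],unc([(205,133),(260,105),(278,140),(220,170)],6.5,(350,235)))],[468,-240,.45])
E
python3 f.py
```

```text
block [419.2 265.7] 30.74
[[-0.7, -0.1], [0.1, -0.1], [0.1, 0.4], [-0.1, -2.7], [1.1, -2.4], [-0.4, -0.0], [0.0, 0.1], [-0.8, -0.6], [-0.4, -0.8], [0.8, -0.8], [0.4, -0.0], [-0.0, 0.1]]
   single [420.5 265.3] 31.21
   single [418.2 265.8] 29.79
heater [507.3 -25.3] -7.61
[[0.4, -0.8], [0.0, -0.1], [1.3, 0.1], [-0.7, 1.4], [-0.9, -0.4], [0.2, -1.1], [-0.1, -0.0], [-0.9, -0.7], [1.5, 0.8], [-0.3, 0.1], [-0.0, -1.1], [0.8, -0.9]]
   single [507.9 -26.2] -6.98
   single [506.5 -24.4] -8.31
rest [ 465.8 -240.7] 26.46
[[-0.6, -0.3], [0.8, -0.6], [-0.4, -0.5], [-0.0, -0.4], [1.0, 0.4], [-0.1, -0.3]]
   single [ 466.8 -240.9] 25.71
   single [ 465.2 -240.5] 26.86
thermo [ 465.1 -240.4] 23.94
[[-0.3, 0.3], [1.4, -0.2], [0.9, -0.9], [-0.0, 0.3], [-0.2, -0.6], [0.6, -0.5], [1.0, 0.5], [0.6, 0.1]]
   single [ 465.3 -241.3] 23.18
   single [ 464.8 -239. ] 25.16
```

```bash
cat > ov.py <<'E'
import pickle,sys
from h import *
S,T=pickle.load(open("p0.pkl","rb"))
def draw(name,pts_list,q,cs,ct,n):
    out=[]
    for p,(x,y,w) in((S,cs),(T,ct)):
        k=390/w;im=cv2.resize(p["color"][y:y+w,x:x+w],(390,390),interpolation=cv2.INTER_CUBIC)
        for L in pts_list:
            u=(proj(p,place(L,q))-[x,y]+.5)*k-.5
            cv2.polylines(im,[np.round(u*8).astype(int)],True,(0,255,0),1,cv2.LINE_AA,3)
        out.append(im)
    cv2.imwrite(n,np.hstack(out))
rect=lambda a,b,z,x0=0:[[x0-a,-b,z],[x0+a,-b,z],[x0+a,b,z],[x0-a,b,z]]
circ=lambda r,y,z:[[r*np.cos(a),y+r*np.sin(a),z] for a in np.arange(0,6.28,.3)]
d=np.radians
if __name__=="__main__":
    draw("b",[rect(30,40,36),rect(30,40,0),rect(22,6,77),circ(9,24,36)],[419.2,265.7,d(30.5)],(428,185,60),(166,254,60),"pics/ovb.png")
    draw("h",[rect(100,75,80)[1:3],rect(36,46,80,30),rect(32,42,76,30),rect(32,42,44,30)],[507.3,-25.3,d(-7.6)],(295,205,100),(260,200,90),"pics/ovh.png")
    draw("r",[rect(45,50,6),rect(21,25,86),rect(9,13,160)],[465.6,-240.6,d(26)],(210,200,80),(350,235,60),"pics/ovr.png")
E
python3 ov.py
```

```text
(no output)
```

View pics/ovb.png

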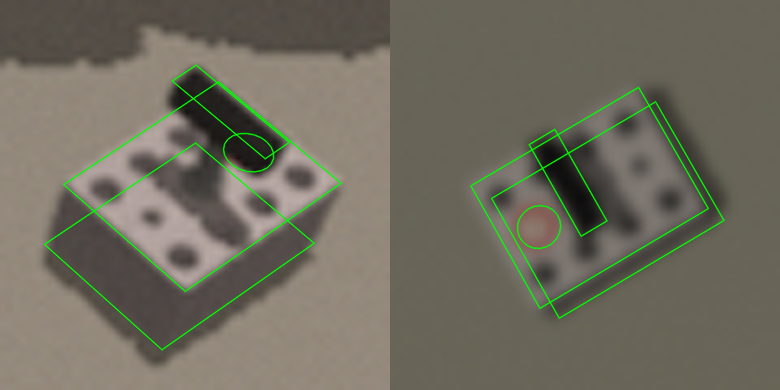

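View pics/ovh.png

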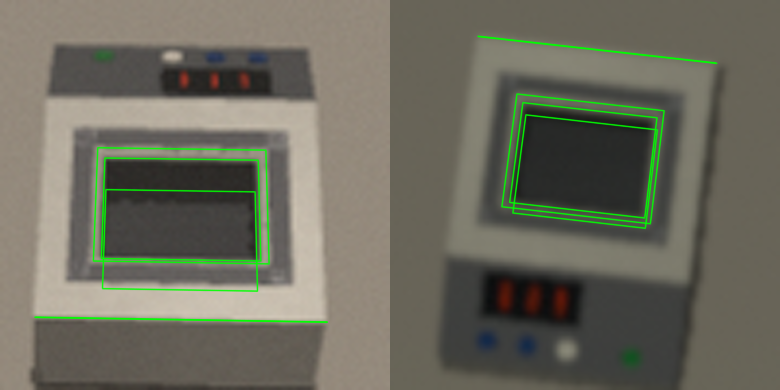

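View pics/ovr.png

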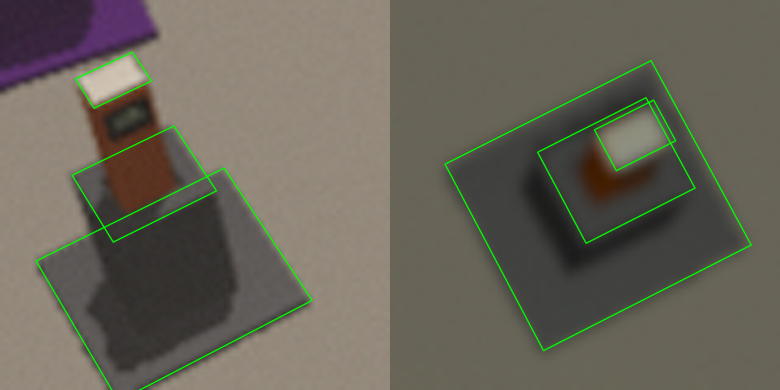

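```bash
cat > go.py <<'E'
import sys
from cell import ctrl
import numpy as np
from scipy.spatial.transform import Rotation as Ro
# usage: go.py x y z yawdeg  -> shift (units) in present tool frame, and turn (units) to vertical tool with yaw
s=ctrl.read_state()
R=Ro.from_euler("xyz",s["tool_rot"])
x,y,z,w=map(float,sys.argv[1:5])
d=R.inv().apply(np.array([x,y,z])-s["eef_pos"])/50
G=Ro.from_euler("xyz",[-np.pi/2,0,np.radians(w)])
print("clock",s["clock"],"pos",np.round(s["eef_pos"],1),"rot",np.round(np.degrees(s["tool_rot"]),2),"F",np.round(s["force"],2),"w",round(float(s["width"]),1),"q",np.round(s["qpos"],2))
print("shift units",np.round(d,3),"turn units",np.round((R.inv()*G).as_rotvec()/.12,3))
print("after-turn shift",np.round(G.inv().apply(np.array([x,y,z])-s["eef_pos"])/50,3))
E
python3 go.py 419.2 265.7 231 120.5
```

```text
clock 1.4 pos [160.  630.  231.3] rot [-90.    -0.    75.74] F [-0.54 -0.83 -0.37] w 85.4 q [-1.39  0.63  0.04  1.52 -0.03  1.   -0.02]
shift units [-5.785e+00  6.000e-03 -6.818e+00] turn units [-0.00e+00 -6.51e+00  1.00e-03]
after-turn shift [-8.909e+00  7.000e-03 -7.680e-01]
```

{"method": "step_arm", "body": {"moves": "-0.482 0 -0.568 0 0 0 1;-0.482 0 -0.568 0 0 0 1;-0.482 0 -0.568 0 0 0 1;-0.482 0 -0.568 0 0 0 1;-0.482 0 -0.568 0 0 0 1;-0.482 0 -0.568 0 0 0 1;-0.482 0 -0.568 0 0 0 1;-0.482 0 -0.568 0 0 0 1;-0.482 0 -0.568 0 0 0 1;-0.482 0 -0.568 0 0 0 1;-0.482 0 -0.568 0 0 0 1;-0.482 0 -0.568 0 0 0 1;0 0 0 0 -0.93 0 1;0 0 0 0 -0.93 0 1;0 0 0 0 -0.93 0 1;0 0 0 0 -0.93 0 1;0 0 0 0 -0.93 0 1;0 0 0 0 -0.93 0 1;0 0 0 0 -0.93 0 1"}}

```text
clock: 3.3
eef_pos: [419.2, 265.8, 231.5]
tool_rot: [-1.571, -0.0, 2.108]
force: [1.3, 0.1, 0.5]
width: 85.5
```

```bash
python3 go.py 419.2 265.7 51 120.5
```

```text
clock 3.3 pos [419.2 265.8 231.5] rot [-90.02  -0.   120.76] F [1.31 0.07 0.49] w 85.5 q [-0.51  0.41 -0.15  1.93  0.08  0.8   1.4 ]
shift units [-2.000e-03  3.609e+00  3.000e-03] turn units [0.003 0.038 0.   ]
after-turn shift [-2.000e-03  3.609e+00  2.000e-03]
```

{"method": "step_arm", "body": {"moves": "0 0.5 0 0 0 0 1;0 0.6 0 0 0 0 1;0 0.6 0 0 0 0 1;0 0.6 0 0 0 0 1;0 0.5 0 0 0 0 1;0 0.4 0 0 0 0 1;0 0.3 0 0 0 0 1;0 0.1 0 0 0 0 1;0 0 0 0 0 0 1"}}

```text
clock: 4.2
eef_pos: [419.0, 265.7, 50.9]
tool_rot: [-1.57, 0.0, 2.103]
force: [0.2, 0.0, -0.3]
width: 85.5
```

Run:
```python
from cell import get_image
from h import *
out=[]
for n,(x,y,w) in(("scene",(428-30,185-40,120)),("top",(166-30,254-30,120))):
    p=get_image(n);out.append(cv2.resize(p["color"][y:y+w,x:x+w],(390,390),interpolation=cv2.INTER_CUBIC))
cv2.imwrite("pics/pre.png",np.hstack(out))
```

```text
(no output)
```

View pics/pre.png

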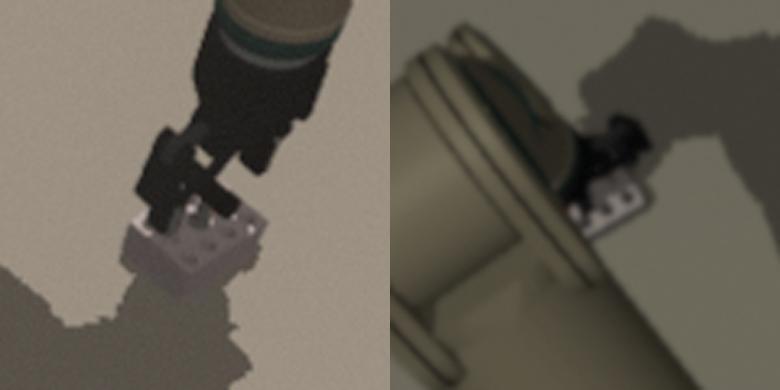

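The bar, at about (210,190) in the left half, lies between the open fingers. Closing now.

{"method": "step_arm", "body": {"moves": "0 0 0 0 0 0 0;0 0 0 0 0 0 0;0 0 0 0 0 0 0;0 0 0 0 0 0 0;0 0 0 0 0 0 0;0 0 0 0 0 0 0;0 0 0 0 0 0 0;0 0 0 0 0 0 0;0 0 0 0 0 0 0;0 0 0 0 0 0 0"}}

```text
clock: 5.3
eef_pos: [419.0, 266.0, 51.3]
tool_rot: [-1.571, -0.0, 2.103]
force: [-1.6, 1.5, -0.0]
width: 11.0
```

{"method": "step_arm", "body": {"moves": "0 -0.1 0 0 0 0 0;0 -0.3 0 0 0 0 0;0 -0.5 0 0 0 0 0;0 -0.5 0 0 0 0 0;0 -0.5 0 0 0 0 0;0 -0.5 0 0 0 0 0;0 -0.3 0 0 0 0 0;0 -0.1 0 0 0 0 0;0 0 0 0 0 0 0;0 0 0 0 0 0 0"}}

```text
clock: 6.3
eef_pos: [418.5, 265.1, 190.4]
tool_rot: [-1.569, 0.0, 2.103]
force: [0.5, -0.3, -3.5]
width: 11.2
```

```bash
python3 go.py 537 -29.5 191 82.4
```

```text
clock 6.3 pos [418.5 265.1 190.4] rot [-8.9880e+01  2.0000e-02  1.2049e+02] F [ 0.5  -0.25 -3.49] w 11.2 q [-0.52  0.47 -0.15  1.98  0.1   0.7   1.38]
shift units [-6.279 -0.008  0.946] turn units [-0.016  5.539 -0.008]
after-turn shift [-5.526 -0.012 -3.128]
```

{"method": "step_arm", "body": {"moves": "0 0 0 0 0.4 0 0;0 0 0 0 0.76 0 0;0 0 0 0 0.76 0 0;0 0 0 0 0.76 0 0;0 0 0 0 0.76 0 0;0 0 0 0 0.76 0 0;0 0 0 0 0.76 0 0;0 0 0 0 0.58 0 0;0 0 0 0 0 0 0"}}

```text
clock: 7.2
eef_pos: [418.4, 265.3, 190.1]
tool_rot: [-1.569, 0.002, 1.438]
force: [0.1, 0.2, -4.0]
width: 10.8
```

{"method": "step_arm", "body": {"moves": "-0.2 0 -0.113 0 0 0 0;-0.4 0 -0.226 0 0 0 0;-0.4 0 -0.226 0 0 0 0;-0.4 0 -0.226 0 0 0 0;-0.4 0 -0.226 0 0 0 0;-0.4 0 -0.226 0 0 0 0;-0.4 0 -0.226 0 0 0 0;-0.4 0 -0.226 0 0 0 0;-0.4 0 -0.226 0 0 0 0;-0.4 0 -0.226 0 0 0 0;-0.4 0 -0.226 0 0 0 0;-0.4 0 -0.226 0 0 0 0;-0.4 0 -0.226 0 0 0 0;-0.4 0 -0.226 0 0 0 0;-0.12 0 -0.07 0 0 0 0;0 0 0 0 0 0 0;0 0 0 0 0 0 0;0 0 0 0 0 0 0"}}

```text
clock: 9.0
eef_pos: [536.8, -27.0, 191.2]
tool_rot: [-1.57, -0.001, 1.441]
force: [-0.7, 0.5, -2.9]
width: 10.9
```

```bash
python3 go.py 537 -29.5 191 82.4
python3 - <<'E'
from cell import get_image
from h import *
out=[]
for n,(x,y,w) in(("scene",(285,165,130)),("top",(255,190,110))):
    p=get_image(n);cv2.imwrite(f"pics/{n}1.png",p["color"]);out.append(cv2.resize(p["color"][y:y+w,x:x+w],(390,390),interpolation=cv2.INTER_CUBIC))
cv2.imwrite("pics/over.png",np.hstack(out))
E
```

```text
clock 9.0 pos [536.8 -27.  191.2] rot [-8.995e+01 -4.000e-02  8.254e+01] F [-0.72  0.51 -2.87] w 10.9 q [-0.03  0.52  0.04  1.88 -0.03  0.75  1.47]
shift units [-0.05   0.003 -0.01 ] turn units [-0.008  0.02   0.007]
after-turn shift [-0.05   0.003 -0.01 ]
```

View pics/over.png

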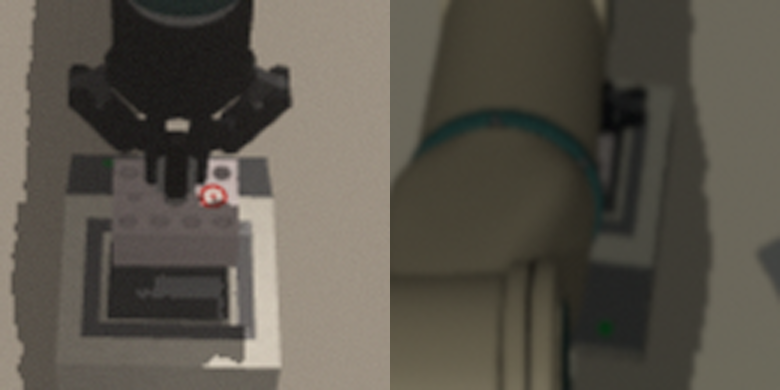

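```bash
cat > ov1.py <<'E'
from cell import get_image
from h import *
import sys
zb,x,y,yaw=map(float,sys.argv[1:5])
rect=lambda a,b,z,x0=0:[[x0-a,-b,z],[x0+a,-b,z],[x0+a,b,z],[x0-a,b,z]]
circ=lambda r,y,z:[[r*np.cos(a),y+r*np.sin(a),z] for a in np.arange(0,6.28,.3)]
p=get_image("scene");x0,y0,w,hh=295,200,110,100;k=7
im=cv2.resize(p["color"][y0:y0+hh-15,x0:x0+w],None,fx=k,fy=k,interpolation=cv2.INTER_CUBIC)
raw=im.copy()
def d(L,q,c):
    u=(proj(p,place(L,q))-[x0,y0]+.5)*k-.5
    cv2.polylines(im,[np.round(u*8).astype(int)],True,c,1,cv2.LINE_AA,3)
q=[x,y,np.radians(yaw)]
for L in(rect(30,40,zb+36),rect(30,40,zb)[1:3],circ(9,24,zb+36)): d(L,q,(0,255,0))
q=[507.3,-25.3,np.radians(-7.6)]
for L in(rect(100,75,80)[1:3],rect(36,46,80,30),rect(32,42,76,30)): d(L,q,(255,255,0))
cv2.imwrite("pics/"+sys.argv[5],im);cv2.imwrite("pics/raw_"+sys.argv[5],raw)
E
python3 ov1.py 140.1 536.8 -27 -7.5 ov1.png
```

```text
(no output)
```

View pics/ov1.png

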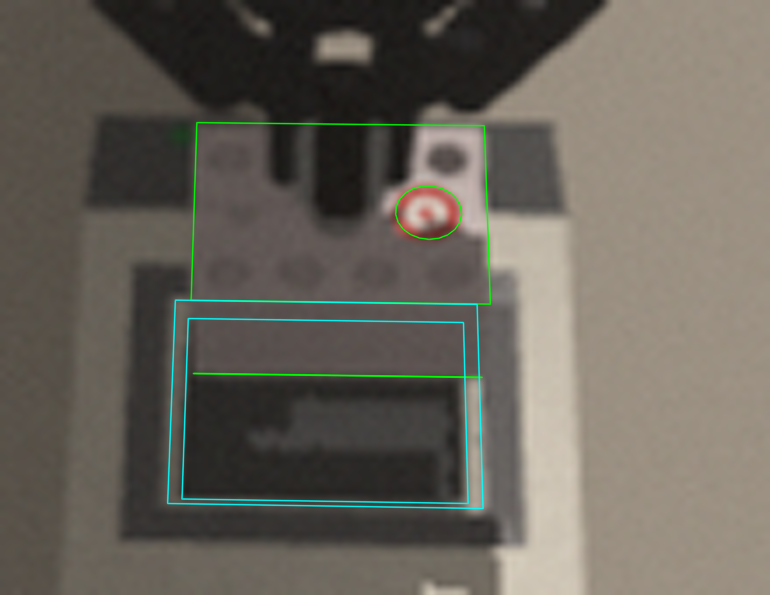

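View pics/raw_ov1.png

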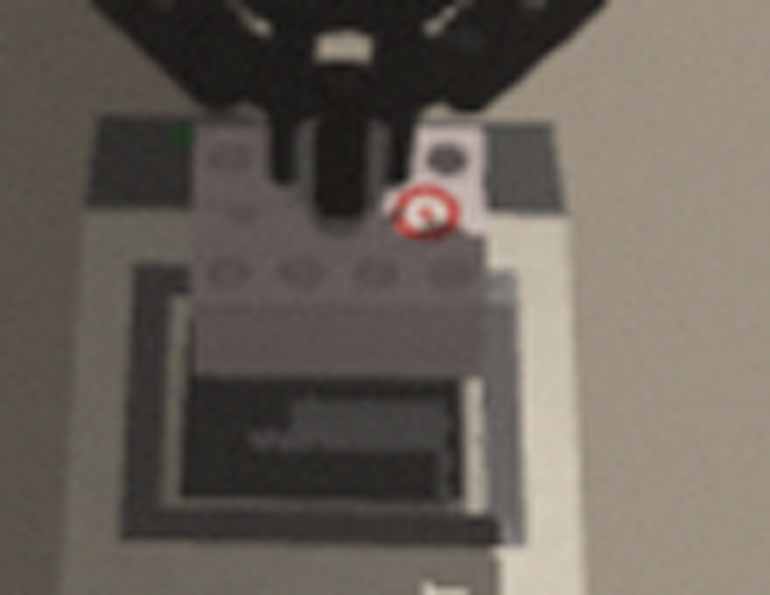

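Run:
```python
from cell import get_image
from h import *
ims=[get_image("scene") for _ in range(3)];p=ims[0]
g=np.mean([cv2.cvtColor(i["color"],cv2.COLOR_BGR2GRAY).astype(float) for i in ims],0)
def edge_rows(cols,r0,r1,sgn):
    o=[]
    for c in cols:
        d=sgn*np.diff(g[r0:r1+1,c]);d=np.clip(d,0,None);k=d.argmax();s=slice(max(0,k-2),k+3)
        o.append(r0+.5+(np.arange(len(d))[s]*d[s]).sum()/d[s].sum())
    return np.array(o)
def edge_cols(rows,c0,c1,sgn):
    o=[]
    for r in rows:
        d=sgn*np.diff(g[r,c0:c1+1]);d=np.clip(d,0,None);k=d.argmax();s=slice(max(0,k-2),k+3)
        o.append(c0+.5+(np.arange(len(d))[s]*d[s]).sum()/d[s].sum())
    return np.array(o)
def lineR(cols,rows,z,n):
    P=np.array([ray(p,(c,r),z) for c,r in zip(cols,rows)]);a=np.polyfit(P[:,1],P[:,0],1)
    res=P[:,0]-np.polyval(a,P[:,1]);k=abs(res)<2*np.std(res)+.3;a=np.polyfit(P[k,1],P[k,0],1)
    print(n,"x at y=-29.5:",round(np.polyval(a,-29.5),2),"yaw",round(-np.degrees(np.arctan(a[0])),2),"std",np.std(res).round(2))
def lineC(cols,rows,z,n):
    P=np.array([ray(p,(c,r),z) for c,r in zip(cols,rows)]);a=np.polyfit(P[:,0],P[:,1],1)
    res=P[:,1]-np.polyval(a,P[:,0]);print(n,"y at x=537:",round(np.polyval(a,537),2),"yaw",round(np.degrees(np.arctan(a[0])),2),"std",np.std(res).round(2))
c=np.arange(326,359);lineR(c,edge_rows(c,249,258,-1),140.1,"block bottom front edge(+30)")
c=np.arange(324,359);lineR(c,edge_rows(c,267,275,1),76,"well inner +x edge(+32)")
r=np.arange(258,270);lineC(edge_cols(r,355,365,1),r,76,"well inner +y(+42)")
r=np.arange(258,270);lineC(edge_cols(r,316,325,-1),r,76,"well inner -y(-42)")
r=np.arange(220,227);lineC(edge_cols(r,360,369,-1),r,176.1,"block top +y lit")
r=np.arange(244,253);lineC(edge_cols(r,360,368,1),r,158,"block +y low")
r=np.arange(232,242);lineC(edge_cols(r,360,368,1),r,176.1,"block top +y")
r=np.arange(232,242);lineC(edge_cols(r,318,326,-1),r,176.1,"block top -y")
```

```text
block bottom front edge(+30) x at y=-29.5: 567.68 yaw -7.36 std 0.13
well inner +x edge(+32) x at y=-29.5: 568.57 yaw -8.12 std 0.17
well inner +y(+42) y at x=537: 12.55 yaw -7.95 std 0.2
well inner -y(-42) y at x=537: -72.32 yaw -7.73 std 0.11
block top +y lit y at x=537: 11.68 yaw -10.41 std 0.13
block +y low y at x=537: 21.25 yaw -9.41 std 0.05
block top +y y at x=537: 2.65 yaw 20.52 std 1.47
block top -y y at x=537: -68.93 yaw 9.51 std 1.18
```

Run:
```python
from cell import get_image
from h import *
ims=[get_image("scene") for _ in range(4)];p=ims[0]
g=np.mean([i["color"].astype(float).sum(2) for i in ims],0)
for r in (219,221,223,225,227,230,235,240,242):
    print(r,np.round(g[r,316:328]).astype(int),"|",np.round(g[r,358:372]).astype(int))
w=[507.3+29.7,-25.3-4,np.radians(-7.4)]
for r,z in((219,176.1),):
  for c in (322,323,364,365): print(c,ray(p,(c,r),176.1).round(1), ray(p,(c,226),176.1).round(1))
# red ring centroid
b=np.mean([i["color"].astype(float) for i in ims],0);red=(b[:,:,2]-b[:,:,1])
m=red[215:245,340:370]>35;ys,xs=np.nonzero(m);el=cv2.fitEllipse(cv2.findNonZero(cv2.morphologyEx(m.astype(np.uint8),cv2.MORPH_CLOSE,np.ones((3,3)))))
print(m.sum(),el,(xs.min()+xs.max())/2+340,(ys.min()+ys.max())/2+215, ray(p,((xs.min()+xs.max())/2+340,(ys.min()+ys.max())/2+215),176.1))
```

```text
219 [140 138 131 126 124 134 201 270 265 268 273 275] | [523 528 530 532 523 423 236 244 240 241 242 239 239 244]
221 [139 136 131 138 137 152 217 270 258 249 246 245] | [281 300 374 481 530 446 240 238 238 240 240 240 241 242]
223 [137 136 141 136 144 156 219 259 246 231 241 245] | [248 239 271 416 531 433 210 239 241 243 241 241 242 242]
225 [135 142 139 136 142 165 232 268 266 259 259 261] | [437 450 493 524 528 426 181 241 240 243 241 244 242 241]
227 [142 136 139 136 140 174 236 268 271 267 273 265] | [469 528 543 544 543 436 191 240 240 241 245 240 242 242]
230 [256 254 252 253 253 252 260 267 267 266 263 246] | [523 326 458 543 545 499 406 396 394 392 370 336 334 336]
235 [286 283 284 282 282 275 269 268 264 267 276 274] | [284 282 286 286 282 351 484 546 546 541 542 546 548 549]
240 [154 155 153 154 153 204 269 265 252 236 244 242] | [258 254 251 261 284 290 316 325 345 382 402 507 545 544]
242 [155 154 166 199 239 250 266 267 267 267 267 264] | [278 280 284 284 281 306 349 370 368 377 407 498 549 547]
322 [506.5 -64.4 176.1] [523.4 -66.2 176.1]
323 [506.8 -62.5 176.1] [523.6 -64.3 176.1]
364 [516.   16.6 176.1] [532.7  13.9 176.1]
365 [516.3  18.5 176.1] [533.   15.8 176.1]
50 ((15.122112274169922, 15.03044319152832), (7.089075565338135, 8.10149097442627), 86.5747299194336) 355.5 230.0 [540.2258031   -3.68129123 176.1       ]
```

{"method": "step_arm", "body": {"moves": "-0.032 0 0.023 0 0.07 0 0;0 0.2 0 0 0 0 0;0 0.3 0 0 0 0 0;0 0.3 0 0 0 0 0;0 0.15 0 0 0 0 0;0 0 0 0 0 0 0;0 0 0 0 0 0 0"}}

```text
clock: 10.2
eef_pos: [536.2, -29.9, 143.8]
tool_rot: [-1.571, 0.0, 1.43]
force: [0.3, -0.1, -3.1]
width: 10.7
```

```bash
python3 go.py 537 -29.5 95 82; python3 ov1.py 93 535.5 -28.7 -8 ov2.png
```

```text
clock 10.2 pos [536.2 -29.9 143.8] rot [-90.01   0.    81.93] F [ 0.31 -0.05 -3.12] w 10.7 q [-0.02  0.59  0.04  1.92 -0.03  0.63  1.47]
shift units [ 0.01   0.976 -0.015] turn units [ 0.001 -0.011 -0.   ]
after-turn shift [ 0.01   0.976 -0.015]
```

View pics/raw_ov2.png

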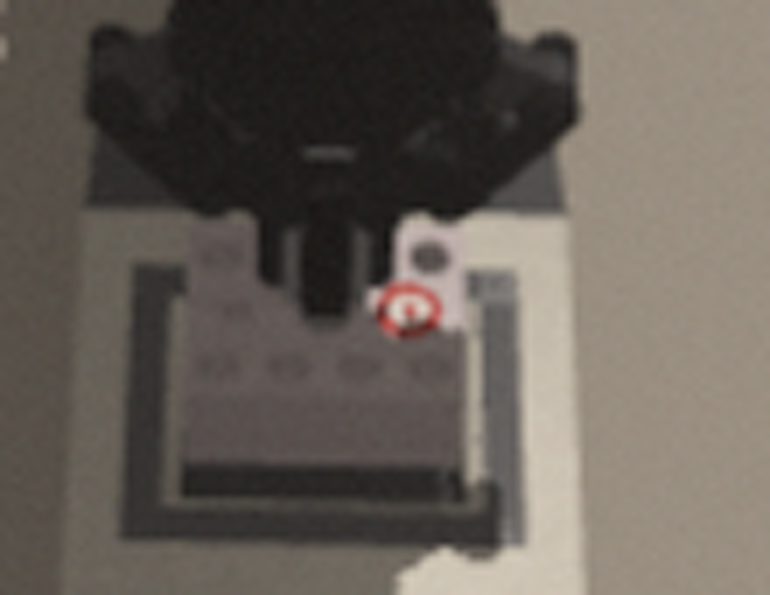

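Run:
```python
from cell import get_image,ctrl
from h import *
ims=[get_image("scene") for _ in range(4)];p=ims[0]
print([np.round(ctrl.read_state()["eef_pos"],1) for _ in range(3)])
g=np.mean([i["color"].astype(float).sum(2) for i in ims],0)
for r in (233,237,244,255,258,262): print(r,np.round(g[r,317:328]).astype(int),"|",np.round(g[r,356:370]).astype(int))
for c in (325,335,345,355): print(c,np.round(g[260:275,c]).astype(int))
zb=92.7
for q in ([536.2,-29.8,np.radians(-8)],):
  for n,L in(("top+y",[[-20,40,36],[0,40,36]]),("top-y",[[-20,-40,36],[0,-40,36]]),("botfront",[[30,-30,0],[30,30,0],[30,-40,0],[30,40,0]])):
    L=np.array(L,float)+[0,0,zb];print(n,proj(p,place(L,q)).round(2).tolist())
```

```text
[array([536.4, -29.8, 144.4]), array([536.4, -29.8, 144.4]), array([536.4, -29.8, 144.4])]
233 [282 283 287 282 279 268 268 269 267 276 273] | [514 527 535 536 535 540 541 542 543 540 534 531 534 538]
237 [231 244 244 243 250 266 254 235 238 241 240] | [244 238 284 438 535 540 548 546 548 546 544 547 546 544]
244 [156 167 231 290 282 268 270 268 268 254 234] | [482 367 503 548 549 512 456 400 286 284 288 286 344 474]
255 [154 192 256 278 268 263 263 264 266 262 268] | [271 268 276 284 280 352 477 444 292 291 291 290 319 455]
258 [155 206 271 270 254 242 245 245 242 244 244] | [257 256 256 256 257 343 465 432 310 293 296 295 294 428]
262 [166 209 265 248 226 237 243 240 241 242 239] | [254 251 258 254 270 361 444 402 335 296 294 288 297 430]
325 [248 246 241 244 244 228 164 122 122 120 122 203 195 155 156]
335 [251 244 242 243 242 248 180 122 119 121 121 182 204 166 152]
345 [253 252 246 248 248 254 192 130 121 119 121 172 205 180 157]
355 [256 253 254 250 253 257 198 135 124 124 125 156 203 188 158]
top+y [[361.06, 235.73], [361.21, 243.92]]
top-y [[321.53, 234.97], [321.18, 243.12]]
botfront [[325.88, 265.41], [355.47, 266.04], [320.96, 265.3], [360.42, 266.14]]
```

{"method": "step_arm", "body": {"moves": "0 0.1 0 0 0 0 0;0 0.1 0 0 0 0 0;0 0.1 0 0 0 0 0;0 0.1 0 0 0 0 0;0 0.1 0 0 0 0 0;0 0.1 0 0 0 0 0;0 0 0 0 0 0 0"}}

```text
clock: 11.15
eef_pos: [535.4, -29.8, 112.9]
tool_rot: [-1.569, 0.0, 1.43]
force: [-0.5, -0.2, -3.4]
width: 10.8
```

```bash
python3 go.py 537 -29.5 95 82
```

```text
clock 11.15 pos [535.4 -29.8 112.9] rot [-8.991e+01  1.000e-02  8.194e+01] F [-0.52 -0.19 -3.41] w 10.8 q [-0.02  0.64  0.03  1.94 -0.04  0.56  1.47]
shift units [ 0.01   0.359 -0.031] turn units [-0.014 -0.009 -0.002]
after-turn shift [ 0.01   0.359 -0.031]
```

{"method": "step_arm", "body": {"moves": "0 0.08 0 0 0 0 0;0 0.08 0 0 0 0 0;0 0.08 0 0 0 0 0;0 0.04 0 0 0 0 0;0 0.03 0 0 0 0 0;0 0 0 0 0 0 0"}}

```text
clock: 11.75
eef_pos: [535.9, -29.8, 98.1]
tool_rot: [-1.57, 0.0, 1.43]
force: [0.3, -1.0, -4.2]
width: 10.9
```

{"method": "step_arm", "body": {"moves": "0 0.02 0 0 0 0 0;0 0 0 0 0 0 0"}}

```text
clock: 11.95
eef_pos: [536.1, -29.8, 97.3]
tool_rot: [-1.571, -0.0, 1.43]
force: [-0.7, 0.2, -3.9]
width: 10.7
```

{"method": "step_arm", "body": {"moves": "0 0.02 0 0 0 0 0;0 0 0 0 0 0 0"}}

```text
clock: 12.15
eef_pos: [536.0, -29.8, 96.2]
tool_rot: [-1.571, -0.0, 1.43]
force: [0.2, -0.3, -3.0]
width: 10.6
```

{"method": "step_arm", "body": {"moves": "0 0.015 0 0 0 0 0;0 0 0 0 0 0 0"}}

```text
clock: 12.35
eef_pos: [536.0, -29.8, 95.5]
tool_rot: [-1.571, -0.0, 1.43]
force: [-0.4, 0.2, -4.1]
width: 10.8
```

{"method": "step_arm", "body": {"moves": "0 0.015 0 0 0 0 0;0 0 0 0 0 0 0"}}

```text
clock: 12.55
eef_pos: [536.1, -29.5, 95.2]
tool_rot: [-1.571, -0.0, 1.43]
force: [-1.7, 1.4, 0.9]
width: 11.1
```

{"method": "step_arm", "body": {"moves": "0 0.015 0 0 0 0 0;0 0 0 0 0 0 0"}}

```text
clock: 12.75
eef_pos: [536.0, -29.4, 95.1]
tool_rot: [-1.571, -0.001, 1.43]
force: [-3.5, 2.3, 9.8]
width: 11.2
```

{"method": "step_arm", "body": {"moves": "0 -0.012 0 0 0 0 0;0 0 0 0 0 0 1;0 0 0 0 0 0 1;0 0 0 0 0 0 1;0 0 0 0 0 0 1;0 0 0 0 0 0 1;0 0 0 0 0 0 1;0 0 0 0 0 0 1;0 0 0 0 0 0 1"}}

```text
clock: 13.65
eef_pos: [536.0, -29.9, 94.6]
tool_rot: [-1.571, 0.0, 1.43]
force: [-0.4, 0.3, 0.0]
width: 85.5
```

{"method": "step_arm", "body": {"moves": "0 -0.2 0 0 0 0 1;0 -0.4 0 0 0 0 1;0 -0.6 0 0 0 0 1;0 -0.8 0 0 0 0 1;0 -0.8 0 0 0 0 1;0 -0.4 0 0 0 0 1;0 0 0 0 0 0 1"}}

```text
clock: 14.35
eef_pos: [538.1, -30.0, 258.7]
tool_rot: [-1.578, -0.001, 1.43]
force: [0.5, -0.4, 0.8]
width: 85.4
```

```bash
python3 go.py 465.4 -240.5 240 25.5;  python3 ov1.py 44 536.3 -29.8 -8 ov3.png
```

```text
clock 14.35 pos [538.1 -30.  258.7] rot [-9.044e+01 -6.000e-02  8.192e+01] F [ 0.52 -0.4   0.8 ] w 85.4 q [-0.03  0.43  0.05  1.8  -0.03  0.9   1.46]
shift units [-4.374  0.363  0.851] turn units [0.054 8.206 0.039]
after-turn shift [-3.126  0.374 -3.174]
```

View pics/ov3.png

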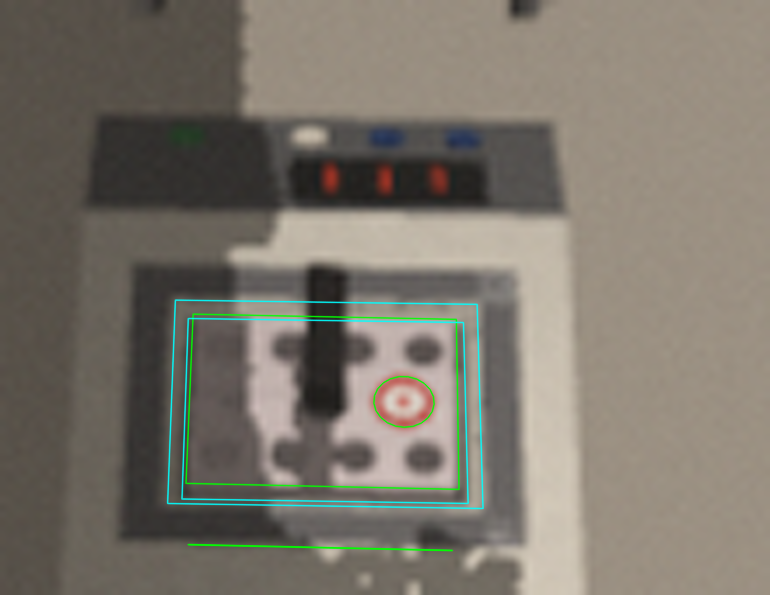

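The block is seated flush and its ring at (404,402) matches the model. Next is the pen.

{"method": "step_arm", "body": {"moves": "0 0 0 0 0.5 0 1;0 0 0 0 0.9 0 1;0 0 0 0 0.9 0 1;0 0 0 0 0.9 0 1;0 0 0 0 0.9 0 1;0 0 0 0 0.9 0 1;0 0 0 0 0.9 0 1;0 0 0 0 0.9 0 1;0 0 0 0 0.9 0 1;0 0 0 0 0.5 0 1;0 0 0 0 0 0 1"}}

```text
clock: 15.5
eef_pos: [535.0, -29.7, 253.3]
tool_rot: [-1.57, 0.003, 0.446]
force: [0.2, -0.2, 0.4]
width: 85.6
```

{"method": "step_arm", "body": {"moves": "-0.2 0 -0.2 0 0 0 1;-0.4 0 -0.41 0 0 0 1;-0.4 0 -0.41 0 0 0 1;-0.4 0 -0.41 0 0 0 1;-0.4 0 -0.41 0 0 0 1;-0.4 0 -0.41 0 0 0 1;-0.4 0 -0.41 0 0 0 1;-0.4 0 -0.4 0 0 0 1;-0.12 0 -0.12 0 0 0 1;0 0 0 0 0 0 1;0 0 0 0 0 0 1"}}

```text
clock: 16.6
eef_pos: [464.0, -239.6, 254.4]
tool_rot: [-1.57, -0.0, 0.447]
force: [-0.5, 0.8, 0.5]
width: 85.5
```

```bash
python3 go.py 465.4 -240.5 240 25.5
python3 - <<'E'
from cell import get_image
from h import *
S=get_image("scene");T=get_image("top");out=[]
for p,(x,y,w) in((S,(200,165,100)),(T,(255,200,70))):
    out.append(cv2.resize(p["color"][y:y+w,x:x+w],(390,390),interpolation=cv2.INTER_CUBIC))
    b=p["color"].astype(float);red=b[:,:,2]-b[:,:,1]
    u=proj(p,[[533,-6,80]])[0];x0,y0=int(u[0])-8,int(u[1])-8
    m=(red[y0:y0+17,x0:x0+17]>30).astype(np.uint8);ys,xs=np.nonzero(m)
    n,l,st,ce=cv2.connectedComponentsWithStats(m)
    c=((xs.min()+xs.max())/2+x0,(ys.min()+ys.max())/2+y0)
    print(u,m.sum(),xs.min()+x0,xs.max()+x0,ys.min()+y0,ys.max()+y0,ray(p,c,80).round(1),ray(p,(xs.mean()+x0,ys.mean()+y0),80).round(1))
cv2.imwrite("pics/th.png",np.hstack(out))
E
```

```text
clock 16.6 pos [ 464.  -239.6  254.4] rot [-8.993e+01 -2.000e-02  2.561e+01] F [-0.52  0.76  0.52] w 85.5 q [ 0.19  0.43  0.33  1.85 -0.18  0.89  1.06]
shift units [ 0.018  0.288 -0.029] turn units [-0.01   0.016  0.003]
after-turn shift [ 0.018  0.288 -0.029]
[351.77617804 254.22932924] 55 348 357 253 261 [540.   -5.5  80. ] [539.8  -6.3  80. ]
[295.42960474 237.70101484] 27 292 298 232 238 [540.4  -4.9  80. ] [540.1  -4.8  80. ]
```

View pics/th.png

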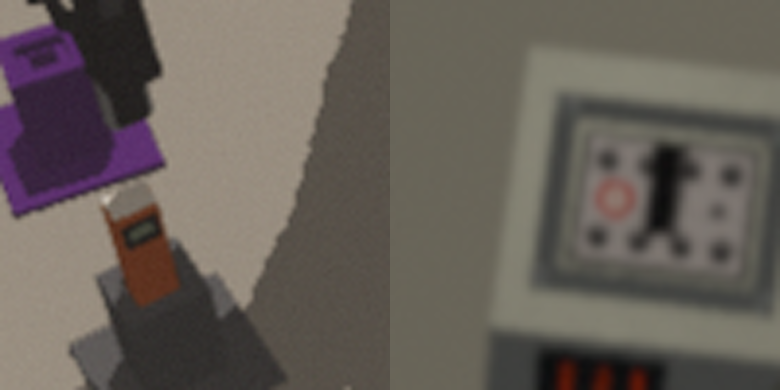

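{"method": "step_arm", "body": {"moves": "0.018 0.3 -0.029 0 0 0 1;0 0.6 0 0 0 0 1;0 0.6 0 0 0 0 1;0 0.6 0 0 0 0 1;0 0.5 0 0 0 0 1;0 0.3 0 0 0 0 1;0 0.1 0 0 0 0 1;0 0 0 0 0 0 1"}}

```text
clock: 17.5
eef_pos: [465.4, -240.5, 104.2]
tool_rot: [-1.57, 0.001, 0.448]
force: [-0.1, 0.4, 0.9]
width: 85.4
```

```bash
python3 go.py 465.4 -240.5 104 25.5
python3 - <<'E'
from cell import get_image
from h import *
S=get_image("scene");T=get_image("top");out=[]
for p,(x,y,w) in((S,(190,155,110)),(T,(340,225,80))):
    out.append(cv2.resize(p["color"][y:y+w,x:x+w],(390,390),interpolation=cv2.INTER_CUBIC))
cv2.imwrite("pics/th2.png",np.hstack(out))
E
```

```text
clock 17.5 pos [ 465.4 -240.5  104.2] rot [-8.993e+01  3.000e-02  2.565e+01] F [-0.07  0.39  0.86] w 85.4 q [ 0.27  0.65  0.24  1.99 -0.28  0.54  1.15]
shift units [-0.001  0.004 -0.   ] turn units [-0.01   0.021 -0.004]
after-turn shift [-0.001  0.004  0.   ]
```

View pics/th2.png

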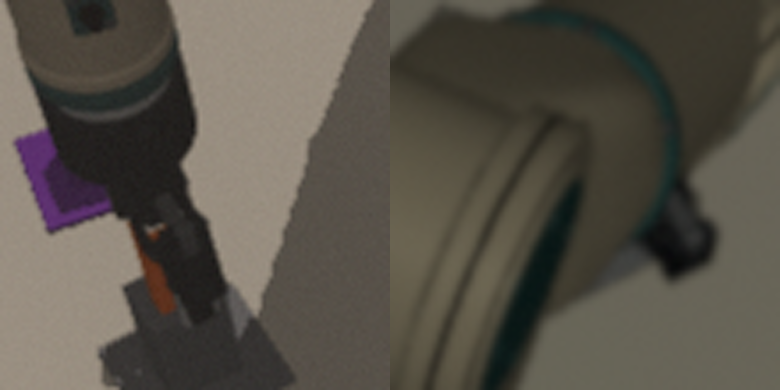

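The handle at (155,275) is between the fingers. Closing and watching the forces.

{"method": "step_arm", "body": {"moves": "0 0 0 0 0 0 0;0 0 0 0 0 0 0;0 0 0 0 0 0 0;0 0 0 0 0 0 0;0 0 0 0 0 0 0;0 0 0 0 0 0 0;0 0 0 0 0 0 0;0 0 0 0 0 0 0;0 0 0 0 0 0 0;0 0 0 0 0 0 0"}}

```text
clock: 18.6
eef_pos: [465.4, -241.6, 104.9]
tool_rot: [-1.571, -0.0, 0.446]
force: [-1.3, 0.0, 5.2]
width: 17.2
```

```bash
python3 go.py 465.4 -240.5 200 25.5
```

```text
clock 18.6 pos [ 465.4 -241.6  104.9] rot [-9.001e+01 -2.000e-02  2.555e+01] F [-1.3   0.03  5.15] w 17.2 q [ 0.27  0.65  0.24  1.99 -0.28  0.54  1.15]
shift units [ 0.009 -1.902  0.019] turn units [0.002 0.008 0.002]
after-turn shift [ 0.009 -1.902  0.019]
```

{"method": "step_arm", "body": {"moves": "0 -0.1 0 0 0 0 0;0 -0.2 0 0 0 0 0;0 -0.3 0 0 0 0 0;0 -0.3 0 0 0 0 0;0 -0.4 0 0 0 0 0;0 -0.4 0 0 0 0 0;0 -0.4 0 0 0 0 0;0 -0.3 0 0 0 0 0;0 -0.15 0 0 0 0 0;0 -0.05 0 0 0 0 0;0 0 0 0 0 0 0;0 0 0 0 0 0 0"}}

```text
clock: 19.8
eef_pos: [464.8, -241.2, 233.9]
tool_rot: [-1.57, 0.001, 0.446]
force: [0.4, 0.1, -2.5]
width: 17.5
```

```bash
python3 go.py 539.4 -4.5 234 25.5
python3 - <<'E'
from cell import get_image
from h import *
S=get_image("scene");T=get_image("top");out=[]
for p,(x,y,w) in((S,(190,135,130)),(T,(340,225,80))):
    out.append(cv2.resize(p["color"][y:y+w,x:x+w],(390,390),interpolation=cv2.INTER_CUBIC))
cv2.imwrite("pics/th3.png",np.hstack(out))
E
```

```text
clock 19.8 pos [ 464.8 -241.2  233.9] rot [-8.993e+01  6.000e-02  2.555e+01] F [ 0.41  0.13 -2.48] w 17.5 q [ 0.2   0.46  0.33  1.87 -0.2   0.84  1.07]
shift units [ 3.388 -0.     3.627] turn units [-0.01   0.008 -0.008]
after-turn shift [ 3.385e+00 -1.000e-03  3.630e+00]
```

View pics/th3.png

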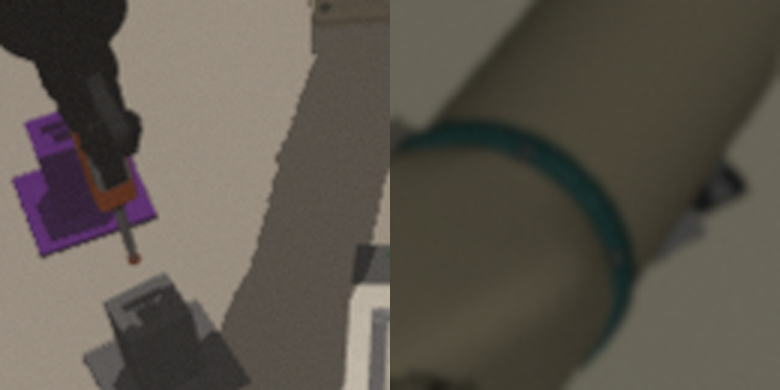

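{"method": "step_arm", "body": {"moves": "0.15 0 0.16 0 0 0 0;0.3 0 0.32 0 0 0 0;0.3 0 0.32 0 0 0 0;0.3 0 0.32 0 0 0 0;0.3 0 0.32 0 0 0 0;0.3 0 0.32 0 0 0 0;0.3 0 0.32 0 0 0 0;0.3 0 0.32 0 0 0 0;0.3 0 0.32 0 0 0 0;0.3 0 0.32 0 0 0 0;0.3 0 0.32 0 0 0 0;0.3 0 0.32 0 0 0 0;0.23 0 0.25 0 0 0 0;0 0 0 0 0 0 0;0 0 0 0 0 0 0;0 0 0 0 0 0 0"}}

```text
clock: 21.5
eef_pos: [546.1, 13.6, 234.6]
tool_rot: [-1.571, 0.001, 0.444]
force: [-1.1, -0.4, -1.4]
width: 17.4
```

{"method": "step_arm", "body": {"moves": "0 0.3 0 0 0 0 0;0 0.3 0 0 0 0 0;0 0.2 0 0 0 0 0;0 0 0 0 0 0 0;0 0 0 0 0 0 0"}}

```text
clock: 22.0
eef_pos: [546.6, 14.5, 194.8]
tool_rot: [-1.571, 0.0, 0.445]
force: [1.1, 0.6, -0.6]
width: 17.6
```

```bash
cat > look.py <<'E'
from cell import get_image
from h import *
import sys
S=get_image("scene");T=get_image("top");out=[]
for p,(x,y,w) in((S,(325,210,60)),(T,(260,200,70))):
    out.append(cv2.resize(p["color"][y:y+w,x:x+w],(390,390),interpolation=cv2.INTER_CUBIC))
cv2.imwrite("pics/"+sys.argv[1],np.hstack(out))
E
python3 go.py 539.4 -4.5 180 25.5; python3 look.py m1.png
```

```text
clock 22.0 pos [546.6  14.5 194.8] rot [-90.02   0.    25.49] F [ 1.11  0.55 -0.62] w 17.6 q [-0.28  0.54  0.3   1.85 -0.22  0.78  0.58]
shift units [-0.294  0.297 -0.28 ] turn units [ 0.002 -0.001 -0.   ]
after-turn shift [-0.294  0.297 -0.28 ]
```

View pics/m1.png

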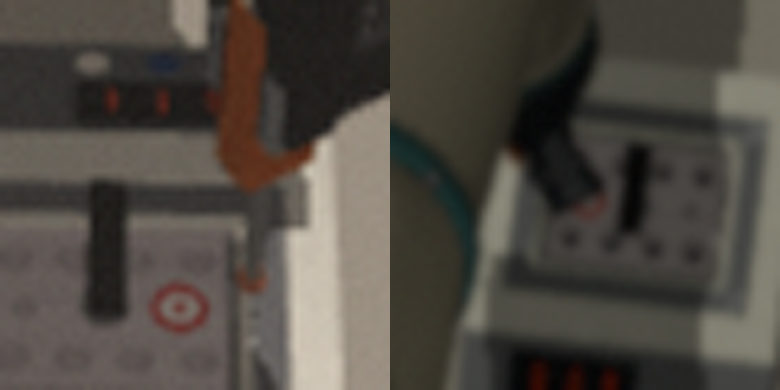

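{"method": "step_arm", "body": {"moves": "-0.15 0 -0.14 0 0 0 0;-0.144 0 -0.14 0 0 0 0;0 0 0 0 0 0 0;0 0 0 0 0 0 0;0 0 0 0 0 0 0"}}

```text
clock: 22.6
eef_pos: [539.4, -3.6, 194.7]
tool_rot: [-1.571, -0.0, 0.446]
force: [-0.3, 0.2, -1.2]
width: 17.4
```

```bash
python3 go.py 539.4 -4.5 180 25.5; python3 look.py m2.png
```

```text
clock 22.6 pos [539.4  -3.6 194.7] rot [-8.998e+01 -2.000e-02  2.556e+01] F [-0.32  0.19 -1.16] w 17.4 q [-0.24  0.53  0.3   1.87 -0.22  0.77  0.62]
shift units [-0.008  0.295 -0.017] turn units [-0.002  0.009  0.003]
after-turn shift [-0.008  0.295 -0.017]
```

View pics/m2.png

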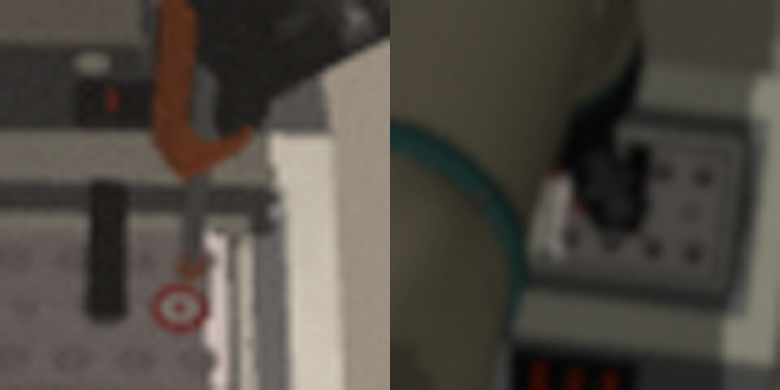

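Run:
```python
from cell import get_image
from h import *
ims=[get_image("scene") for _ in range(3)];p=ims[0]
b=np.mean([i["color"].astype(float) for i in ims],0);red=b[:,:,2]-b[:,:,1]
print(np.round(red[246:264,346:362]).astype(int))
```

```text
[[ 9  9  9  8  9  9  7  5  3  4 10 16 15 12  6  5]
 [ 9 10  9  9  8  9  8  5  3  4 11 15 16 14  6  5]
 [ 8  8  9  9  9 10 12 11  3  6 11 13 15 14  7  6]
 [ 7  8  7  8  8 11 21 21  4 14 21 10 14 15  8  6]
 [ 9  7  8  9  8 12 25 26 10 24 26  9 14 13  8  6]
 [ 7  8  8  8  9 11 24 31 29 31 23 12 15 13  7  7]
 [ 8  8  9  9  9 11 14 26 30 23 14 13 15 14  7  7]
 [ 8  9  9  9 17 27 28 29 22 13 10 13 16 15 10  6]
 [ 8  9 14 26 42 47 47 48 40 23  9 13 15 16 10  6]
 [ 9  9 21 45 38 22 21 23 32 43 22 13 15 16 12  6]
 [ 8 13 33 40 15 14 26 17 13 32 41 17 16 15 11  6]
 [ 9 14 39 35  7 20 45 28  7 23 47 21 15 16 11  7]
 [ 9 11 31 46 19 11 20 14 14 38 41 15 15 14 10  7]
 [10  8 20 45 43 30 26 26 35 53 28 15 16 15 11  6]
 [10  9 12 20 31 42 50 48 37 25 17 16 16 15 11  7]
 [ 9  9  8  9 12 19 25 24 17  9 14 15 15 15 11  6]
 [ 9  9  9  9  9 10  8  9  9  9 13 15 16 15 10  6]
 [ 8  9  8  9  8  9 11  9  9  8 10 14 16 15 11  6]]
```

Run:
```python
from cell import get_image
from h import *
p=get_image("scene")
print(ray(p,(352.2,257.2),80),[ray(p,(354,250.4),z).round(1) for z in(101.7,103.7,105.7)])
for z in (102.2,): 
  c=[[540+4.5*np.cos(a),-4+4.5*np.sin(a),z+dz] for a in np.arange(0,6.28,.1) for dz in(0,3)]
  u=proj(p,c);print(u.min(0),u.max(0))
```

```text
[540.40441913  -6.16906918  80.        ] [array([538. ,  -3. , 101.7]), array([539.3,  -3.3, 103.7]), array([540.6,  -3.5, 105.7])]
[351.45729655 248.47464827] [355.92796754 252.96052109]
```

{"method": "step_arm", "body": {"moves": "-0.009 0.1 -0.056 0 0 0 0;0 0.1 0 0 0 0 0;0 0.1 0 0 0 0 0;0 0 0 0 0 0 0;0 0 0 0 0 0 0;0 0 0 0 0 0 0"}}

```text
clock: 23.5
eef_pos: [540.3, -6.5, 179.7]
tool_rot: [-1.571, -0.0, 0.446]
force: [0.5, 0.1, -1.7]
width: 17.3
```

```bash
python3 go.py 539.4 -4.5 180 25.5; python3 look.py m3.png
python3 - <<'E'
from cell import get_image
from h import *
ims=[get_image("scene") for _ in range(3)];p=ims[0]
b=np.mean([i["color"].astype(float) for i in ims],0);red=b[:,:,2]-b[:,:,1]
print(np.round(red[246:264,344:362]).astype(int))
for q in([540.3,-6,80,9],[540.3,-6,86,4.5],[540.3,-6,89,4.5]):
  c=[[q[0]+q[3]*np.cos(a),q[1]+q[3]*np.sin(a),q[2]] for a in np.arange(0,6.28,.1)]
  u=proj(p,c);print(u.min(0),u.max(0))
E
```

```text
clock 23.5 pos [540.3  -6.5 179.7] rot [-9.000e+01 -1.000e-02  2.555e+01] F [ 0.51  0.11 -1.66] w 17.3 q [-0.23  0.55  0.29  1.89 -0.23  0.73  0.63]
shift units [ 0.002 -0.005  0.044] turn units [0.001 0.008 0.002]
after-turn shift [ 0.002 -0.005  0.044]
[[ 6 10 11 10  9 10  9  7  3  3  5  7  9 10  9  9  6  6]
 [ 6 10  9  9  9  9  9  7  3  2  6  8  9 10 11  8  3  5]
 [ 6  8  8  8  9  8  8  6  3  3  6  8  8 11 13  7  4  5]
 [ 5  8  8  7  8  8  8  6  4  4  5  9  9 10 11  8  5  5]
 [ 5  9  8  8  8  9  8  6  3  3  5  8  9  9 13 13  6  6]
 [ 6  7  8  8  8  9  8  7  2  3  6  8  8 11 15 13  8  7]
 [ 6  9  9  9  9  9  9  7  3  3  6  8  8 12 15 14  6  7]
 [ 5  9  9  8  9  9 12 13  7  8 12  9 10 13 17 15 10  7]
 [ 6  9  9  7 12 26 35 24  7 15 31 22  9 13 16 16 10  7]
 [ 5  9  8  8 21 46 45 30 20 26 40 39 23 13 16 15 12  6]
 [ 5  8  9 13 33 41 22 28 32 30 24 32 42 16 14 15 11  6]
 [ 5  7  9 15 38 35  8 21 41 28 10 24 46 19 13 15 11  6]
 [ 5  8  9 11 31 46 17 11 19 15 14 38 41 14 15 14 10  7]
 [ 8  9  8  9 19 45 43 29 25 25 35 53 31 13 15 15 11  7]
 [ 9 10  8  9 12 19 30 42 49 49 36 24 16 13 16 15 11  6]
 [ 8  9  8  8 10  9 13 19 25 24 16  8  8 13 15 15 11  7]
 [ 8  9  8  9 10  9 10  9  9  8  9  9 11 14 16 16 12  6]
 [10  9  8  8  8  9  8 10  8  9  9  9 11 14 16 16 11  6]]
[347.95921424 253.53022792] [356.59006838 260.80945148]
[350.22078184 253.78024943] [354.55917074 257.43086624]
[350.27359264 252.99645222] [354.62372972 256.65262635]
```

View pics/m3.png

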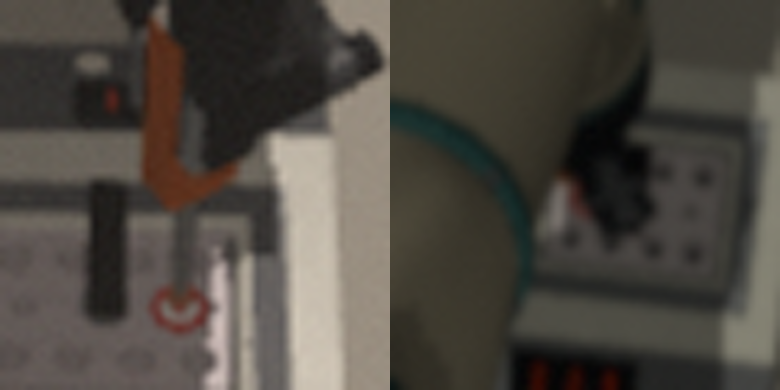

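{"method": "step_arm", "body": {"moves": "0 0.04 0 0 0 0 0;0 0.04 0 0 0 0 0;0 0 0 0 0 0 0;0 0 0 0 0 0 0"}}

```text
clock: 24.15
eef_pos: [540.0, -6.6, 175.5]
tool_rot: [-1.571, 0.0, 0.446]
force: [-0.1, 0.4, -0.5]
width: 17.5
```

{"method": "step_arm", "body": {"moves": "0 0.02 0 0 0 0 0;0 0 0 0 0 0 0"}}

```text
clock: 24.35
eef_pos: [540.1, -6.5, 174.5]
tool_rot: [-1.571, 0.0, 0.446]
force: [-0.4, 0.2, -0.4]
width: 17.1
```

{"method": "step_arm", "body": {"moves": "0 0.02 0 0 0 0 0;0 0 0 0 0 0 0"}}

```text
clock: 24.55
eef_pos: [540.0, -6.5, 173.5]
tool_rot: [-1.571, 0.0, 0.446]
force: [-0.3, 0.6, -2.1]
width: 17.4
```

{"method": "step_arm", "body": {"moves": "0 0.02 0 0 0 0 0;0 0 0 0 0 0 0"}}

```text
clock: 24.75
eef_pos: [540.2, -6.5, 172.7]
tool_rot: [-1.571, -0.0, 0.446]
force: [0.6, -0.2, 0.4]
width: 17.7
```

```bash
cat > av.py <<'E'
from cell import ctrl,get_image
import numpy as np
f=[];z=[]
for _ in range(10):
    get_image("scene");s=ctrl.read_state();f.append(s["force"]);z.append(s["eef_pos"])
print("t",s["clock"],"F",np.mean(f,0).round(2),"sd",np.std(f,0).round(2),"pos",np.mean(z,0).round(2))
E
python3 av.py
```

```text
t 25.25 F [ 0.08 -0.07 -0.05] sd [0.41 0.4  0.29] pos [540.2   -6.55 172.72]
```

{"method": "step_arm", "body": {"moves": "0 0.03 0 0 0 0 0;0 0 0 0 0 0 0"}}

```text
clock: 25.45
eef_pos: [540.2, -6.5, 171.0]
tool_rot: [-1.571, -0.0, 0.446]
force: [0.6, -0.7, 0.8]
width: 17.5
```

```bash
python3 av.py
```

```text
t 25.95 F [-0.12  0.19  0.76] sd [0.46 0.47 0.57] pos [540.18  -6.53 171.16]
```

{"method": "step_arm", "body": {"moves": "0 0.02 0 0 0 0 0;0 0.02 0 0 0 0 0;0 0 0 0 0 0 0"}}

```text
clock: 26.25
eef_pos: [540.2, -6.6, 169.0]
tool_rot: [-1.571, -0.0, 0.446]
force: [1.1, 0.6, 1.5]
width: 17.4
```

```bash
python3 av.py; python3 look.py m4.png
```

```text
t 26.75 F [ 0.18 -0.2   1.3 ] sd [0.36 0.45 0.45] pos [540.17  -6.53 169.17]
```

View pics/m4.png

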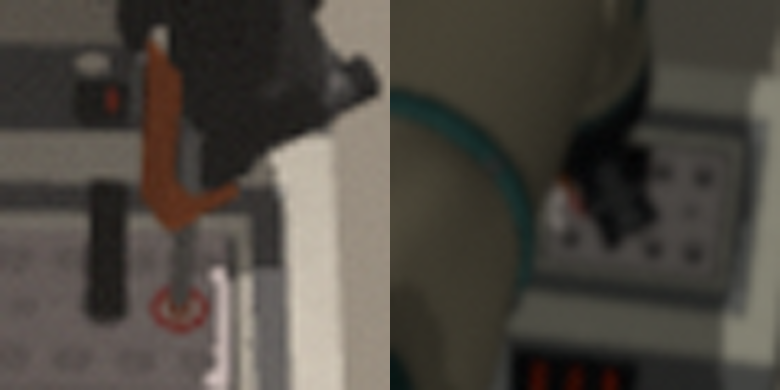

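{"method": "step_arm", "body": {"moves": "0 0.02 0 0 0 0 0;0 0 0 0 0 0 0;0 0 0 0 0 0 0"}}

```text
clock: 27.15
eef_pos: [540.2, -6.5, 168.1]
tool_rot: [-1.571, -0.0, 0.446]
force: [-0.7, 0.3, 0.8]
width: 17.3
```

```bash
python3 av.py; python3 av.py;python3 look.py m5.png
python3 - <<'E'
from cell import get_image,ctrl
from h import *
ims=[get_image("scene") for _ in range(3)];p=ims[0]
b=np.mean([i["color"].astype(float) for i in ims],0);red=b[:,:,2]-b[:,:,1]
print(np.round(red[250:264,344:362]).astype(int));print(np.round(b.sum(2)[250:264,344:362]).astype(int))
for q in([540.3,-6,80,9],[540.3,-6,80,4.5],[540.3,-6,83,4.5]):
  c=[[q[0]+q[3]*np.cos(a),q[1]+q[3]*np.sin(a),q[2]] for a in np.arange(0,6.28,.1)]
  u=proj(p,c);print(u.min(0),u.max(0))
print(np.degrees(ctrl.read_state()["tool_rot"]))
cv2.imwrite("pics/full.png",p["color"])
E
```

```text
t 27.65 F [ 0.38 -0.04  1.64] sd [0.32 0.31 0.34] pos [540.16  -6.53 168.16]
t 28.15 F [0.33 0.2  1.45] sd [0.49 0.44 0.44] pos [540.15  -6.54 168.15]
[[ 5  7  9  8  7  9  8  6  4  4  6  7  9  7  6  8  5  4]
 [ 5  7  8  9  8  9  9  5  4  3  5  8  9 11 13 12  4  4]
 [ 5  8  9  9  9 10  8  5  4  4  7  8  7 11 14 13  6  6]
 [ 6  8  9  9  9  9 12 11  3  3  6  9  9  9 13 15 10  6]
 [ 6  9  8  9 12 26 32 15  3  8 21 22 10 10 13 15  9  7]
 [ 6  8  9  7 20 46 40 13  3  8 31 42 23  9 13 15 12  7]
 [ 6  7  9 13 32 44 28 19  6 18 25 32 41 14 13 14 11  7]
 [ 5  7  8 15 39 37 18 31 25 31 22 23 48 20 13 15  9  7]
 [ 5  9  9 12 31 45 24 26 30 25 22 38 41 13 12 15 11  7]
 [ 8  9  9  8 20 45 46 38 36 32 38 53 32 10 14 15 11  7]
 [10  8  9  8 11 19 30 43 50 48 37 25 15  9 14 16 11  7]
 [ 8  9  9  9  9  9 11 19 25 25 17  9 10  9 12 16 10  6]
 [ 8  9  9  9 10  9  9  9  8  9  8  8  8  9 13 15 11  7]
 [ 9  9  9  9  8 10  9 10 10  8 10  9  8 11 15 15 11  6]]
[[175 243 243 234 241 269 255 218 183 185 193 226 238 232 246 234 186 234]
 [174 242 245 247 257 268 258 219 188 187 204 236 242 339 446 369 181 229]

[... 418 characters left out ...]
52 280 197 255 416 514 380 355]
 [199 276 279 276 229 215 260 225 210 229 256 239 214 273 420 522 382 353]
 [254 280 285 280 259 204 209 224 223 240 229 193 233 284 429 523 374 341]
 [281 283 281 281 273 257 235 216 197 208 228 250 268 289 423 521 376 333]
 [276 277 277 277 277 283 271 260 243 252 265 284 280 283 421 524 369 331]
 [277 280 285 280 281 277 275 275 279 276 286 288 285 282 417 520 366 335]
 [262 261 262 263 274 274 280 277 280 277 274 273 268 336 478 519 364 331]]
[347.95921424 253.53022792] [356.59006838 260.80945148]
[350.11600992 255.33526643] [354.43109183 258.97478918]
[350.16825502 254.55984292] [354.49495904 258.20490923]
[-8.99992421e+01 -3.00198714e-03  2.55522031e+01]
```

View pics/full.png

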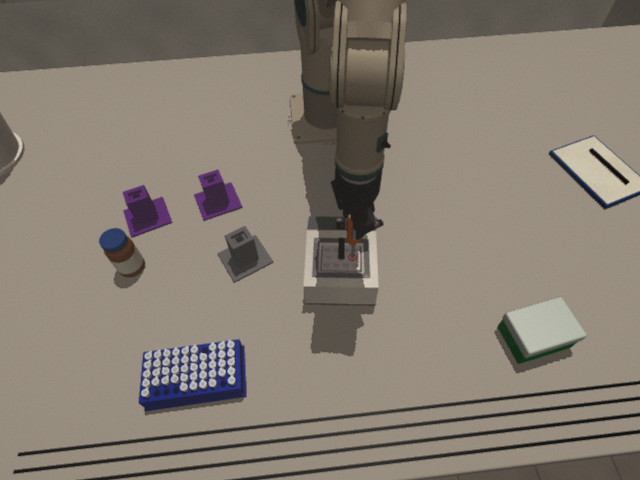

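View pics/m5.png

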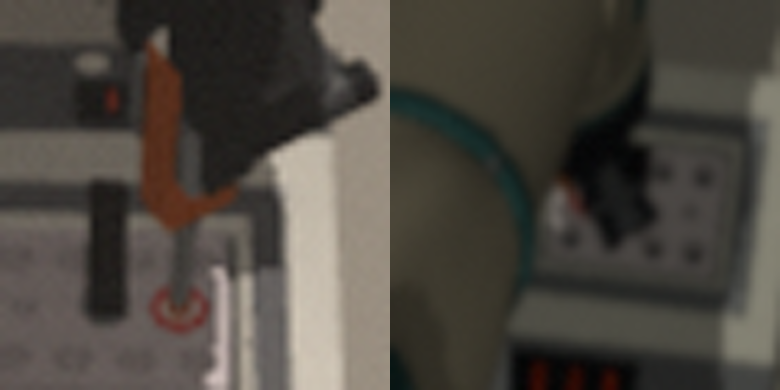

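```bash
python3 -c "
from cell import ctrl
print(ctrl.finish_job())"
```

```text
the job is handed in; nothing more can be done
None
```

I seated the tube block in the heater's well and let go of it. I then took the pen thermometer from its grey rest and handed in the job while holding its tip on the red ring at about 28.3 s, inside the 58 s limit. The hand-in gave no verdict.

- **Block:** I lifted it by the T handle, turned it about 38° and lowered it until it touched the well floor at the expected height. I backed off 0.6 mm before letting go. In the later picture the block's top outline and the ring matched the model of the block sitting fully home.
- **Pen in the ring:** The copper disc sits inside the ring, about 1 mm or less off its centre. The tool axis reads vertical to within 0.1°. Only the scene camera could check this, because the arm hid the mark from the top camera.
- **Spring tip:** The averaged force plus the pen's weight is about 2.3 N, which puts the tip at 5 mm, or halfway. The height travelled since contact gives about 4.7 mm, so the two agree to within half a millimetre. No reading came near bottoming.
- **Mishap:** I overshot the mark by about 20 mm on the first approach with the pen. It was well above the deck, touched nothing, and was corrected.
- **Bystanders:** The tube rack, tip box and bottle look to be where they started.

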